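Turn the tooling row round onto the setup rail

TASK

Move the four tooling pieces from the painted pads on the poplar board to the blue setup rail, one upright in each bay and fully down on the bay's floor, in reverse order: as seen from the robot, the piece that stands leftmost on the pads goes into the rightmost bay, and so on, until the rightmost stands in the leftmost bay. Set each piece down gently, and leave the green oil bottle where it stands.

Things in the scene. Friction and masses are not known exactly. Their poses are not given: they have to be found in the camera images.
- die: dark pitted cast iron V-die segment, loose, 0.5 kg: block 44 (x) x 44 (y) x 56 mm high, with a V groove 14 mm deep along y in its top, so that the top 14 mm are two walls. Best gripped across x, 36 mm above its underside. Origin: centre of its underside; z up.
- spacer: mid-grey polymer spacer, loose, 0.12 kg: plain block 40 (x) x 40 (y) x 52 mm high with a dark round bore on top. Best gripped across x, 36 mm above its underside. Origin: centre of its underside; z up.
- clamp: steel clamp plate, loose, 0.35 kg: upright plate 16 mm thick (x) x 44 mm wide (y), 66 mm high overall, centred on a foot 44 x 44 x 10 mm with four small orange bolt heads. Grip the plate across x, 46 mm above its underside. Origin: centre of its underside; z up.
- holder: bright chrome punch holder, loose, 0.4 kg: round flange 44 mm across and 22 mm high, on it a centred square shank 26 (x) x 26 (y) mm up to 68 mm, and a brass button 18 mm across up to 74 mm. Grip the shank across x, 50 mm above its underside. Origin: centre of its underside; z up.
- setup_rail: blue steel setup rail with white ribs, fixed, 80 (x) x 294 (y) mm: the empty rack to fill. Origin: centre of its underside, on the table; x across, y along it (to the robot's left at yaw 0); yaw within 0.15 rad of 0. Four open bays in a row, centres at y = +108, +36, -36, -108 mm, x = 0; each 66 x 66 mm inside, floor 20 mm above the table, ribs and lips around it 6 mm high.
- pad_die: Red-painted flat square pad, 62 x 62 x 8 mm, fixed on the poplar board; its top is 28 mm above the table. The V-die segment stands on it at the start. Origin: centre of its underside; x across the board, y along it (to the robot's left at yaw 0), z up. It never moves.
- pad_spacer: Yellow-painted flat square pad, 62 x 62 x 8 mm, fixed on the poplar board; its top is 28 mm above the table. The grey spacer stands on it at the start. Origin: centre of its underside; x across the board, y along it (to the robot's left at yaw 0), z up. It never moves.
- pad_clamp: Green-painted flat square pad, 62 x 62 x 8 mm, fixed on the poplar board; its top is 28 mm above the table. The clamp plate stands on it at the start. Origin: centre of its underside; x across the board, y along it (to the robot's left at yaw 0), z up. It never moves.
- pad_holder: Black-painted flat square pad, 62 x 62 x 8 mm, fixed on the poplar board; its top is 28 mm above the table. The punch holder stands on it at the start. Origin: centre of its underside; x across the board, y along it (to the robot's left at yaw 0), z up. It never moves.
- oiler: green closed oil bottle with a red cap, 48 mm across, 110 mm high, loose, standing on the table beyond the left ends of the rows; a bystander. Origin: centre of its underside.
Things that resemble listed ones, but are neither listed nor needed, are in the scene too. Leave any purple look-alike of the die alone. Leave any purple look-alike of the spacer alone.

How it is judged:
At the end, for the whole second after the job is handed in: One piece in each bay of the rail, left-to-right order the reverse of their pads; each within 15 mm of its bay's centre along and across the rail, underside within 5 mm of the bay floor, upright within 0.12 rad, at rest (under 0.02 m/s) (x of die in the frame of setup_rail between -0.015 and 0.015 m and z of die in the frame of setup_rail between 0.015 and 0.025 m and (y of die in the frame of setup_rail between 0.093 and 0.123 m or y of die in the frame of setup_rail between 0.021 and 0.051 m or y of die in the frame of setup_rail between -0.051 and -0.021 m or y of die in the frame of setup_rail between -0.123 and -0.093 m) and angle between each of die, spacer, clamp, holder's own z axis and vertical below 0.12 rad and linear speed of each of die, spacer, clamp, holder below 0.02 m/s and x of spacer in the frame of setup_rail between -0.015 and 0.015 m and z of spacer in the frame of setup_rail between 0.015 and 0.025 m and (y of spacer in the frame of setup_rail between 0.093 and 0.123 m or y of spacer in the frame of setup_rail between 0.021 and 0.051 m or y of spacer in the frame of setup_rail between -0.051 and -0.021 m or y of spacer in the frame of setup_rail between -0.123 and -0.093 m) and x of clamp in the frame of setup_rail between -0.015 and 0.015 m and z of clamp in the frame of setup_rail between 0.015 and 0.025 m and (y of clamp in the frame of setup_rail between 0.093 and 0.123 m or y of clamp in the frame of setup_rail between 0.021 and 0.051 m or y of clamp in the frame of setup_rail between -0.051 and -0.021 m or y of clamp in the frame of setup_rail between -0.123 and -0.093 m) and x of holder in the frame of setup_rail between -0.015 and 0.015 m and z of holder in the frame of setup_rail between 0.015 and 0.025 m and (y of holder in the frame of setup_rail between 0.093 and 0.123 m or y of holder in the frame of setup_rail between 0.021 and 0.051 m or y of holder in the frame of setup_rail between -0.051 and -0.021 m or y of holder in the frame of setup_rail between -0.123 and -0.093 m) and ((y of pad_die in the frame of pad_spacer above 0.03 m and ((y of spacer in the frame of setup_rail above 0.072 m and y of die in the frame of setup_rail below 0.072 m) or (y of spacer in the frame of setup_rail above 0 m and y of die in the frame of setup_rail below 0 m) or (y of spacer in the frame of setup_rail above -0.072 m and y of die in the frame of setup_rail below -0.072 m))) or (y of pad_die in the frame of pad_spacer below -0.03 m and ((y of die in the frame of setup_rail above 0.072 m and y of spacer in the frame of setup_rail below 0.072 m) or (y of die in the frame of setup_rail above 0 m and y of spacer in the frame of setup_rail below 0 m) or (y of die in the frame of setup_rail above -0.072 m and y of spacer in the frame of setup_rail below -0.072 m)))) and ((y of pad_die in the frame of pad_clamp above 0.03 m and ((y of clamp in the frame of setup_rail above 0.072 m and y of die in the frame of setup_rail below 0.072 m) or (y of clamp in the frame of setup_rail above 0 m and y of die in the frame of setup_rail below 0 m) or (y of clamp in the frame of setup_rail above -0.072 m and y of die in the frame of setup_rail below -0.072 m))) or (y of pad_die in the frame of pad_clamp below -0.03 m and ((y of die in the frame of setup_rail above 0.072 m and y of clamp in the frame of setup_rail below 0.072 m) or (y of die in the frame of setup_rail above 0 m and y of clamp in the frame of setup_rail below 0 m) or (y of die in the frame of setup_rail above -0.072 m and y of clamp in the frame of setup_rail below -0.072 m)))) and ((y of pad_die in the frame of pad_holder above 0.03 m and ((y of holder in the frame of setup_rail above 0.072 m and y of die in the frame of setup_rail below 0.072 m) or (y of holder in the frame of setup_rail above 0 m and y of die in the frame of setup_rail below 0 m) or (y of holder in the frame of setup_rail above -0.072 m and y of die in the frame of setup_rail below -0.072 m))) or (y of pad_die in the frame of pad_holder below -0.03 m and ((y of die in the frame of setup_rail above 0.072 m and y of holder in the frame of setup_rail below 0.072 m) or (y of die in the frame of setup_rail above 0 m and y of holder in the frame of setup_rail below 0 m) or (y of die in the frame of setup_rail above -0.072 m and y of holder in the frame of setup_rail below -0.072 m)))) and ((y of pad_spacer in the frame of pad_clamp above 0.03 m and ((y of clamp in the frame of setup_rail above 0.072 m and y of spacer in the frame of setup_rail below 0.072 m) or (y of clamp in the frame of setup_rail above 0 m and y of spacer in the frame of setup_rail below 0 m) or (y of clamp in the frame of setup_rail above -0.072 m and y of spacer in the frame of setup_rail below -0.072 m))) or (y of pad_spacer in the frame of pad_clamp below -0.03 m and ((y of spacer in the frame of setup_rail above 0.072 m and y of clamp in the frame of setup_rail below 0.072 m) or (y of spacer in the frame of setup_rail above 0 m and y of clamp in the frame of setup_rail below 0 m) or (y of spacer in the frame of setup_rail above -0.072 m and y of clamp in the frame of setup_rail below -0.072 m)))) and ((y of pad_spacer in the frame of pad_holder above 0.03 m and ((y of holder in the frame of setup_rail above 0.072 m and y of spacer in the frame of setup_rail below 0.072 m) or (y of holder in the frame of setup_rail above 0 m and y of spacer in the frame of setup_rail below 0 m) or (y of holder in the frame of setup_rail above -0.072 m and y of spacer in the frame of setup_rail below -0.072 m))) or (y of pad_spacer in the frame of pad_holder below -0.03 m and ((y of spacer in the frame of setup_rail above 0.072 m and y of holder in the frame of setup_rail below 0.072 m) or (y of spacer in the frame of setup_rail above 0 m and y of holder in the frame of setup_rail below 0 m) or (y of spacer in the frame of setup_rail above -0.072 m and y of holder in the frame of setup_rail below -0.072 m)))) and ((y of pad_clamp in the frame of pad_holder above 0.03 m and ((y of holder in the frame of setup_rail above 0.072 m and y of clamp in the frame of setup_rail below 0.072 m) or (y of holder in the frame of setup_rail above 0 m and y of clamp in the frame of setup_rail below 0 m) or (y of holder in the frame of setup_rail above -0.072 m and y of clamp in the frame of setup_rail below -0.072 m))) or (y of pad_clamp in the frame of pad_holder below -0.03 m and ((y of clamp in the frame of setup_rail above 0.072 m and y of holder in the frame of setup_rail below 0.072 m) or (y of clamp in the frame of setup_rail above 0 m and y of holder in the frame of setup_rail below 0 m) or (y of clamp in the frame of setup_rail above -0.072 m and y of holder in the frame of setup_rail below -0.072 m))))); the robot touches nothing.
It fails at once if the oil bottle is pushed more than 30 mm or tipped (distance of oiler from where it was at the start of the episode above 0.03 m or angle between oiler's own z axis and vertical above 0.4 rad).
It fails at once if a piece is dropped or slammed into a bay (over 0.5 m/s within 25 mm above the bay floor) ((z of die in the frame of setup_rail below 0.045 m and x of die in the frame of setup_rail between -0.04 and 0.04 m and y of die in the frame of setup_rail between -0.147 and 0.147 m and linear speed of die above 0.5 m/s) or (z of spacer in the frame of setup_rail below 0.045 m and x of spacer in the frame of setup_rail between -0.04 and 0.04 m and y of spacer in the frame of setup_rail between -0.147 and 0.147 m and linear speed of spacer above 0.5 m/s) or (z of clamp in the frame of setup_rail below 0.045 m and x of clamp in the frame of setup_rail between -0.04 and 0.04 m and y of clamp in the frame of setup_rail between -0.147 and 0.147 m and linear speed of clamp above 0.5 m/s) or (z of holder in the frame of setup_rail below 0.045 m and x of holder in the frame of setup_rail between -0.04 and 0.04 m and y of holder in the frame of setup_rail between -0.147 and 0.147 m and linear speed of holder above 0.5 m/s)).
It also fails if it takes over 102 s, if anything falls off the work surface, if the arm or the gripper's body presses on something with over 40 N, if the wrist force passes 120 N, or if a joint passes its speed limit or range.

ROBOT

A 6-joint arm with a two-finger parallel gripper is mounted at the origin on the work surface. World frame = base frame: x ahead of the robot, y to its left, z up, the work surface at z = 0. Lengths are in m, angles in rad, forces in N, time in s.
With the tool pointing down it reaches from about 0.375 to 0.9 m from the base axis. Payload 3.1 kg.
Tool frame: the origin (TCP) lies between the finger pads; the fingertips stand manip.finger_overhang ahead of it and the grasp point (between the pads) lies 5 mm behind it (manip.finger_overhang is the distance from the TCP to the fingertips, in m); z points along the fingers, y is the line along which they close (so a half turn about z gives the same grasp; the last joint's range is limited). The gripper opens to 85 mm and grips with 20 to 120 N. Pads are 22 mm wide; open, the fingers measure 114 mm over their backs; the gripper's body (76 mm by 85 mm) begins 54 mm behind the grasp point. The pads swing forward as they close: fully open they stand 13 mm farther back than shut.
Start: joints at [-1.317, 0.527, 1.433, -0, 1.181, -0.178], TCP at [0.262, -0.567, 0.245] pointing down, gripper open.
Joint ranges: [-3.08, 3.08], [-0.75, 2.2], [0.22, 2.44], [-1.43, 4.57], [0, 2.65], [-2.85, 2.85]. Speed limits (rad/s): [2.79, 2.79, 3.14, 3.14, 3.14, 3.14].

INTERFACE

Orientations are given as a unit quaternion [x, y, z, w].
In Python, from station import manip gives the robot as it stands.
- The arm moves only by the tool drive_tool, never from a script. Its argument "plan" is a list of rows, each a list of 7 numbers: the shift along the tool's x, y, z in m, then the turn, a rotation vector about the tool's x, y, z in degrees, then the opening, from -1 (shut) to 1 (fully open). In form: [[x, y, z, wx, wy, wz, gripper], ...]. A call has 1 to 10 rows; each row shifts and turns the commanded pose from where the row before left it, along the tool's axes as they then stand; what a row does not reach is not made up. A row lasts 1/10 s, in which the tool goes at most 50 mm and 8.59 degrees, less where a joint would pass 70% of its speed; a pose out of reach is approached as far as the arm can. A call is refused whole if a number of a shift passes 0.05 or a number of a turn 8.59, either way. A call with a gripper value outside its range is refused whole. The fingers move at their own pace and stop on an object; "newtons" is the grip in N (left out, the last holds). Time passes only in rows, so rows that do not move let the fingers close. It gives the time, the measured TCP pose, the force, the opening and the grip force at its end, in the units of the state.
- manip.sense(): the state, without advancing time (a new reading comes with each control period).
- manip.snapshot(name): name is "scene" or "top" or "wrist"; returns a dict with "image" (480x640x3 uint8, red, green, blue), "z_map" (480x640 float32, m along the optical axis (not along the pixel's ray), 0 where there is no reading), "fov_y" (degrees; the focal length in pixels is half the picture's height over the tangent of half this angle, whatever the lens; pixels are square), "cx", "cy" (the principal point, pixels), "extrinsics" (4x4, takes a point from camera to world coordinates); the wrist camera has in their place "mount" (4x4, takes a point from camera to tool coordinates, whose origin is the TCP and whose axes are the flange's). Camera axes: x right, y up, looking along -z (the intrinsics and any distortion apply to the point x, -y, -z); pixel columns grow to the right and rows downward; lengths in m; the calibration is good to about 2 mm. A picture is of the moment at which its call begins: read the wrist's pose just before it.
- manip.sign_off(): hands the job in; it is judged then, once.
The state is a dict: "t": time; "q": joint angles; "qd": joint speeds; "tau": joint torques, N m; "tcp_pos": TCP position; "tool_rot": TCP orientation; "force": force on the tool from outside, world axes, zero at the start; "ft_torque": the same for the moment, N m; "finger_gap": opening from 0.0 (shut) to 1.0 (fully open); "gripper_force": force on a finger pad.
Only numpy, scipy, OpenCV 4.12 (cv2) and the standard library are available. Lean on these libraries where they do the work, as an engineer would, in place of code of your own. Each camera call takes 0.05 s, during which the arm holds its last target. There are 200 camera calls.

## Working session

There is one attempt and no reset: what is moved stays moved. The work goes in short steps, Python scripts to look and compute and a tool call to move; the robot and the scene stay as the last step left them, time stands still between calls to the robot, and variables do not carry over. Pictures are saved under pics/ and viewed, at most 14 in all, crops included, and the job is handed in when it is done.

Besides the shell and the picture viewer there is one more tool, called by a JSON object that holds its "api" and its "payload". drive_tool: Moves the arm, as the interface text tells. Its arguments: {"type":"object","properties":{"plan":{"type":"array"},"newtons":{"type":"number"}},"required":["plan"]}

```bash
mkdir -p pics; ls
cat > h.py <<'E'
import numpy as np, cv2
from station import manip
def shot(n):
    s=manip.sense(); return s, manip.snapshot(n)
def cloud(d, s=None):
    from scipy.spatial.transform import Rotation as R
    z=d["z_map"]; f=240/np.tan(np.radians(d["fov_y"]/2))
    v,u=np.mgrid[:480,:640]
    c=np.stack([(u-d["cx"])/f*z,-(v-d["cy"])/f*z,-z],-1)
    if "extrinsics" in d: T=np.array(d["extrinsics"])
    else:
        T=np.eye(4);T[:3,:3]=R.from_quat(s["tool_rot"]).as_matrix();T[:3,3]=s["tcp_pos"];T=T@np.array(d["mount"])
    p=c@T[:3,:3].T+T[:3,3]; p[z==0]=np.nan
    return p
E
python3 - <<'E'
from h import *
s=manip.sense(); print(s, manip.finger_overhang)
for n in("top","scene"):
    s,d=shot(n); cv2.imwrite(f"pics/{n}.png",d["image"][:,:,::-1]); np.savez(f"{n}.npz",p=cloud(d,s),im=d["image"]); print({k:v for k,v in d.items() if k not in("image","z_map")})
E
```

```text
pics
{'t': 0.0, 'q': array([-1.31649469e+00,  5.28486725e-01,  1.43389932e+00, -1.29436991e-05,
        1.18141881e+00, -1.78504200e-01]), 'qd': array([ 0.00096431,  0.00153607, -0.00058227, -0.00067917,  0.00063711,
        0.00048661]), 'tau': array([-4.95122492e-05, -4.42349732e+01, -1.78027457e+01, -3.12251022e-04,
        8.49163014e-03, -3.34483950e-06]), 'tcp_pos': array([ 0.26198181, -0.56668087,  0.24432192]), 'tool_rot': array([ 9.76674998e-01,  2.14720110e-01, -4.78900749e-05, -1.10507775e-03]), 'force': array([ 0.45133938,  0.31638423, -0.65223859]), 'ft_torque': array([ 0.00256897, -0.03905652, -0.01508243]), 'gripper_force': 0.0, 'finger_gap': 0.9990662123256264} 0.014
{'fov_y': 49.97827058815603, 'cx': 325.2978327878659, 'cy': 243.5517863631267, 'extrinsics': array([[-0.01756482,  0.98547484, -0.16891069,  0.40947723],
       [-0.99954075, -0.01313477,  0.0273089 ,  0.09315133],
       [ 0.02469363,  0.16931279,  0.98525296,  1.04484777],
       [ 0.        ,  0.        ,  0.        ,  1.        ]])}
{'fov_y': 56.590166475135405, 'cx': 323.371864764025, 'cy': 243.53227603323646, 'extrinsics': array([[-0.34267791, -0.6617078 ,  0.66686929,  1.09238623],
       [ 0.93932371, -0.25310754,  0.231533  ,  0.25368964],
       [ 0.01558245,  0.70574738,  0.70829219,  0.61890316],
       [ 0.        ,  0.        ,  0.        ,  1.        ]])}
```

View pics/top.png

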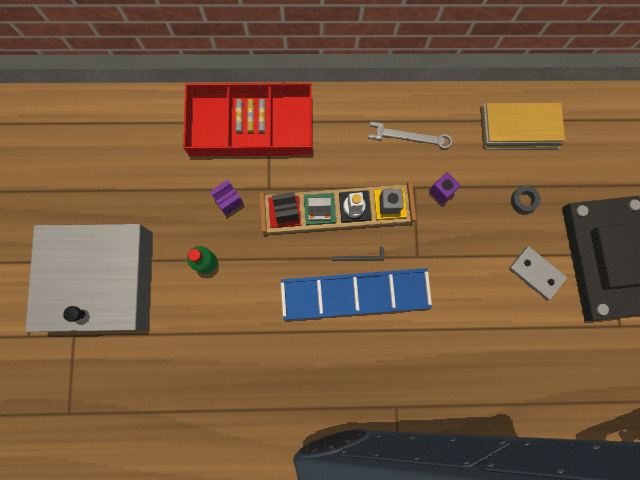

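View pics/scene.png

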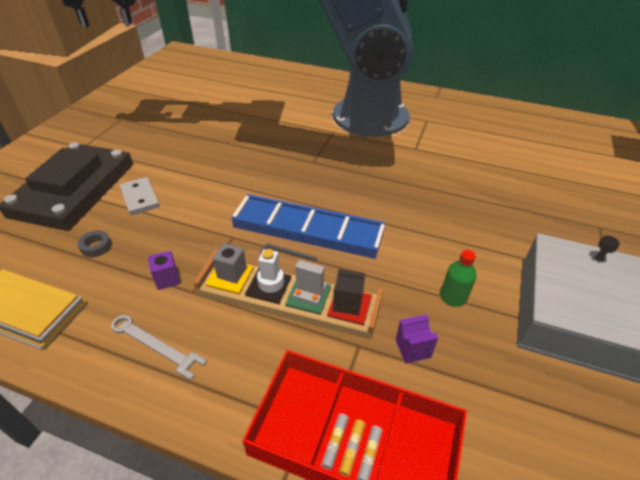

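The top view (robot's left is image left) shows the pads left to right: die on red (285,208), clamp on green (320,207), holder on black (355,205), spacer on yellow (391,203). The rail's centre is at about (356,295) and the oiler at (203,260). In the scene view all four pieces stand upright. In reverse order, that puts the spacer in bay +108, the holder in +36, the clamp in -36 and the die in -108.

```bash
cat > m.py <<'E'
from h import *
def rect(P,z0,z1,box):
    x0,x1,y0,y1=box
    m=(P[...,2]>z0)&(P[...,2]<z1)&(P[...,0]>x0)&(P[...,0]<x1)&(P[...,1]>y0)&(P[...,1]<y1)
    q=P[m]
    if len(q)<5: return None
    (c,s,a)=cv2.minAreaRect((q[:,:2]*1000).astype(np.float32))
    return np.round(c,1),np.round(s,1),round(a,1),round(float(np.median(q[:,2])),4),len(q)
E
python3 - <<'E'
from m import *
for n in("top","scene"):
    P=np.load(n+".npz")["p"]; im=np.load(n+".npz")["im"].astype(int)
    print(n)
    if n=="top":
        for u,v in [(285,208),(320,200),(355,205),(391,203),(356,295),(286,300),(425,290),(203,260),(340,240),(267,230),(410,190),(500,400),(274,222),(307,210),(342,215),(405,212)]: print((u,v),np.round(P[v,u],4))
    r,g,b=im[...,0],im[...,1],im[...,2]
    blue=(b>1.5*r)&(b>g*1.2)&(b>60)
    Q=np.where(blue[...,None],P,np.nan)
    print("rail",rect(Q,.01,.04,(.2,.7,-.3,.3)))
    w=(im.min(-1)>150); Q=np.where(w[...,None],P,np.nan); print("ribs",rect(Q,.01,.04,(.3,.56,-.2,.3)))
    q=P[blue]; print(np.nanpercentile(q[:,2],[5,50,95]))
    # pads
    for nm,mk in dict(red=(r>2*g)&(r>2*b)&(r>80),green=(g>1.3*r)&(g>b),yel=(r>120)&(g>.7*r)&(b<.4*r)).items():
        Q=np.where(mk[...,None],P,np.nan); print(nm,rect(Q,.02,.036,(.5,.7,-.15,.3)))
    print("board z.02+", rect(P,.015,.05,(.54,.72,-.15,.3)), "tall",rect(P,.05,.12,(.54,.72,-.15,.3)))
E
```

```text
top
(285, 208) [0.6472 0.143  0.0717]
(320, 200) [0.6572 0.0754 0.0918]
(355, 205) [0.6453 0.0093 0.0971]
(391, 203) [ 0.6531 -0.0623  0.0788]
(356, 295) [0.4801 0.0061 0.0271]
(286, 300) [0.4727 0.1444 0.0222]
(425, 290) [ 0.4886 -0.1338  0.0162]
(203, 260) [0.5457 0.2956 0.0863]
(340, 240) [0.5951 0.0339 0.003 ]
(267, 230) [0.615  0.1824 0.0179]
(410, 190) [ 0.6903 -0.1088  0.0372]
(500, 400) [ 0.2705 -0.276  -0.0026]
(274, 222) [0.6296 0.1677 0.0262]
(307, 210) [0.6539 0.1008 0.0252]
(342, 215) [0.6419 0.0301 0.0284]
(405, 212) [ 0.6466 -0.0982  0.0287]
rail (array([483.5,   6. ]), array([ 80. , 292.2]), 3.6, 0.0208, 5338)
ribs (array([483.3,   5.7]), array([ 65.4, 294.2]), 3.6, 0.0262, 489)
[0.01722387 0.02080325 0.02748002]
red (array([652.2, 147.2]), array([62.2, 61.3]), 3.7, 0.0279, 303)
green (array([621.9, 161.3]), array([ 81.6, 318.1]), 19.2, 0.028, 399)
yel (array([666.5, -76.3]), array([62.6, 78.9]), 3.7, 0.0282, 292)
board z.02+ (array([658.7,  95.7]), array([148.5, 426.9]), 12.3, 0.0269, 4504) tall (array([666.8, 122.9]), array([155.8, 407.4]), 15.4, 0.0789, 2241)
scene
rail (array([484.6,   9.9]), array([ 82.9, 289.9]), 3.3, 0.021, 4213)
ribs (array([483. ,   8.4]), array([ 70.5, 294.7]), 3.2, 0.0264, 438)
[0.00954138 0.02087668 0.02717119]
red (array([654. , 149.4]), array([62.9, 61.1]), 4.1, 0.0287, 490)
green (array([629.6, 175.1]), array([ 55.3, 271.9]), 21.6, 0.0287, 398)
yel (array([663.5, -70.5]), array([70.9, 71. ]), 4.0, 0.0283, 595)
board z.02+ (array([665.3,  99.1]), array([152.5, 428.1]), 10.7, 0.0284, 6602) tall (array([669.1, 122.8]), array([154.1, 403.2]), 14.8, 0.0746, 3878)
```

Run:
```python
from m import *
for n in("top","scene"):
    P=np.load(n+".npz")["p"]; print(n)
    for nm,cx,y,h in [("die",.652,.147,56),("clamp",.657,.075,66),("holder",.66,.004,68),("spacer",.665,-.069,52)]:
        b=(cx-.04,cx+.04,y-.036,y+.036); t=.028+h/1000
        print(nm,"top",rect(P,t-.009 if nm!='die' else t-.008,t+.01,b),"all",rect(P,.045,.12,b))
        if nm=="clamp": print("foot",rect(P,.033,.043,b))
        if nm=="holder": print("flange",rect(P,.043,.055,b), "btn", rect(P,.097,.11,b))
```

```text
top
die top (array([652. , 142.8]), array([45.6, 43.8]), 9.2, 0.0829, 359) all (array([651.9, 142.8]), array([45.7, 43.9]), 9.2, 0.0784, 613)
clamp top (array([653.3,  76.4]), array([43.9, 15.7]), 89.8, 0.0939, 210) all (array([648.9,  76.4]), array([24.5, 44. ]), 0.1, 0.0925, 319)
foot (array([650.1,  79.3]), array([56.8, 45.8]), 20.7, 0.0383, 167)
holder top (array([657.6,   6.8]), array([26.2, 25.8]), 6.5, 0.0974, 194) all (array([654.1,   6.8]), array([42.5, 37.1]), 82.0, 0.0844, 407)
flange (array([652.9,   7.8]), array([42.4, 35.1]), 74.1, 0.0499, 147) btn (array([657.8,   6.7]), array([25.3, 25.2]), 8.9, 0.1013, 109)
spacer top (array([661.8, -65.7]), array([39.5, 40. ]), 0.1, 0.08, 429) all (array([661.8, -65.5]), array([39.7, 40. ]), 0.7, 0.0794, 521)
scene
die top (array([652.3, 145.5]), array([46.9, 44. ]), 8.6, 0.0839, 542) all (array([652.5, 145.5]), array([47.2, 44.1]), 8.6, 0.0765, 1058)
clamp top (array([654.5,  79.3]), array([18.2, 44.3]), 0.5, 0.0941, 319) all (array([654.6,  79.2]), array([44.8, 18.4]), 89.7, 0.0799, 759)
foot (array([655.5,  79.1]), array([44.6, 45. ]), 1.1, 0.0386, 288)
holder top (array([659.1,   9.8]), array([26.6, 26.5]), 6.5, 0.0968, 263) all (array([662. ,  10.5]), array([36.6, 43.1]), 18.1, 0.0743, 743)
flange (array([663.5,  12.4]), array([32.7, 43.7]), 31.8, 0.0503, 241) btn (array([659.1,  10.1]), array([21.9, 22.5]), 3.3, 0.1019, 124)
spacer top (array([663.4, -62.5]), array([40.4, 41.7]), 88.8, 0.0803, 515) all (array([663.4, -62.5]), array([40.4, 41.7]), 88.8, 0.0779, 842)
```

{"api": "drive_tool", "payload": {"plan": [[0,0,-0.03,0,0,-8,1],[0,0,-0.03,0,0,-8,1],[0,0,0,0,0,-8,1],[0,0,0,0,0,-8,1],[0,0,0,0,0,-8,1],[0,0,0,0,0,-8,1],[0,0,0,0,0,-8,1],[0,0,0,0,0,-8,1],[0,0,0,0,0,-4.8,1],[0,0,0,0,0,0,1]]}}

```text
t: 1.1
tcp_pos: [0.2621, -0.567, 0.3047]
tool_rot: [0.685, 0.729, 0.0, -0.001]
force: [0.7, -0.3, 0.0]
finger_gap: 1.003
gripper_force: 0.0
```

{"api": "drive_tool", "payload": {"plan": [[0.016,0.0145,0,0,0,0,1],[0.03,0.027,0,0,0,0,1],[0.034,0.031,0,0,0,0,1],[0.034,0.031,0,0,0,0,1],[0.034,0.031,0,0,0,0,1],[0.034,0.031,0,0,0,0,1],[0.034,0.031,0,0,0,0,1],[0.034,0.031,0,0,0,0,1],[0.034,0.031,0,0,0,0,1],[0.034,0.031,0,0,0,0,1]]}}

```text
t: 2.1
tcp_pos: [0.5319, -0.2287, 0.3053]
tool_rot: [0.685, 0.729, 0.0, -0.0]
force: [-0.0, -0.2, -0.0]
finger_gap: 1.001
gripper_force: 0.0
```

{"api": "drive_tool", "payload": {"plan": [[0.03,0.027,0,0,0,0,1],[0.03,0.027,0,0,0,0,1],[0.03,0.027,0,0,0,0,1],[0.03,0.027,0,0,0,0,1],[0.025,0.022,0.01,0,0,0,1],[0.0125,0.011,0.02,0,0,0,1],[0,0,0.03,0,0,3.6,1],[0,0,0.03,0,0,0,1],[0,0,0.02,0,0,0,1],[0,0,0,0,0,0,1]]}}

```text
t: 3.1
tcp_pos: [0.659, -0.0637, 0.1915]
tool_rot: [0.707, 0.707, -0.002, -0.004]
force: [0.1, 0.2, -0.3]
finger_gap: 1.002
gripper_force: 0.0
```

Run:
```python
from m import *
s,d=shot("wrist"); cv2.imwrite("pics/w1.png",d["image"][:,:,::-1]); P=cloud(d,s); print(s["tcp_pos"],s["tool_rot"])
print(rect(P,.071,.09,(.62,.70,-.1,-.03)))
print(rect(P,.087,.104,(.62,.70,-.025,.04)))
```

```text
[ 0.65901316 -0.06366674  0.19153115] [ 0.70727876  0.70692079 -0.00203678 -0.00394996]
(array([664.7, -64.7]), array([40. , 40.7]), 0.7, 0.0802, 3985)
(array([659.7,   7.3]), array([26. , 26.1]), 6.0, 0.0969, 2402)
```

View pics/w1.png

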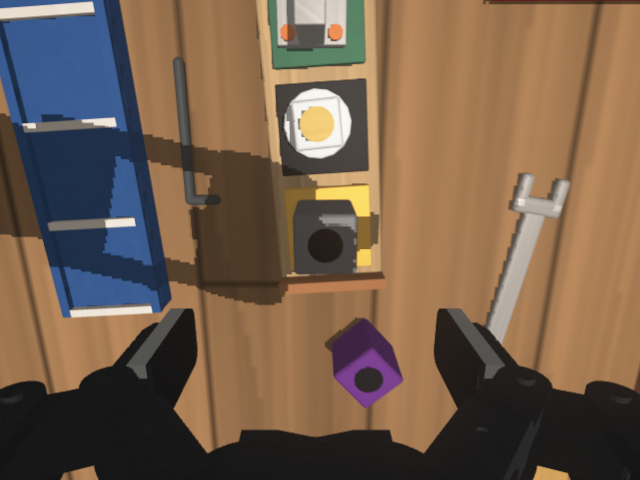

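The wrist view shows the spacer at (325,240) on the yellow pad, between the open fingers' line. Its measured position agrees with the other cameras.

{"api": "drive_tool", "payload": {"newtons": 40, "plan": [[0,0.0045,0.02,0,0,0,1],[0,0,0.035,0,0,0,1],[0,0,0.035,0,0,0,1],[0,0,0.025,0,0,0,1],[0,0,0.0165,0,0,0,1],[0,0,0,0,0,0,1],[0,0,0,0,0,0,-1],[0,0,0,0,0,0,-1],[0,0,0,0,0,0,-1],[0,0,0,0,0,0,-1]]}}

```text
t: 4.15
tcp_pos: [0.6675, -0.066, 0.0657]
tool_rot: [0.707, 0.707, 0.001, 0.001]
force: [0.4, 0.7, 6.2]
finger_gap: 0.459
gripper_force: 42.0
```

{"api": "drive_tool", "payload": {"plan": [[0,0,-0.015,0,0,0,-1],[0,0,-0.03,0,0,0,-1],[0,0,-0.03,0,0,0,-1],[0,-0.01,-0.03,0,0,0,-1],[0.01,-0.03,0,0,0,0,-1],[0.03,-0.03,0,0,0,0,-1],[0.03,-0.03,0,0,0,0,-1],[0.03,-0.03,0,0,0,0,-1],[0.03,-0.03,0,0,0,0,-1],[0.03,-0.02,0,0,0,0,-1]]}}

```text
t: 5.15
tcp_pos: [0.4837, 0.0953, 0.1696]
tool_rot: [0.707, 0.707, -0.0, -0.001]
force: [-0.3, 0.1, -1.2]
finger_gap: 0.464
gripper_force: 41.4
```

{"api": "drive_tool", "payload": {"plan": [[0.02,-0.01,0,0,0,-3.6,-1],[0,0,0.02,0,0,0,-1],[0,0,0,0,0,0,-1]]}}

```text
t: 5.45
tcp_pos: [0.4749, 0.1149, 0.1484]
tool_rot: [0.684, 0.729, -0.001, -0.001]
force: [-0.6, 0.5, -1.2]
finger_gap: 0.456
gripper_force: 41.3
```

{"api": "drive_tool", "payload": {"plan": [[-0.0015,0.0025,0.02,0,0,0,-1],[0,0,0.025,0,0,0,-1],[0,0,0.015,0,0,0,-1],[0,0,0.01,0,0,0,-1],[0,0,0.007,0,0,0,-1],[0,0,0.005,0,0,0,-1],[0,0,0.004,0,0,0,-1],[0,0,0.002,0,0,0,-1],[0,0,0.001,0,0,0,-1],[0,0,0,0,0,0,-1]]}}

```text
t: 6.45
tcp_pos: [0.4792, 0.113, 0.06]
tool_rot: [0.685, 0.729, 0.0, 0.0]
force: [0.6, 0.9, -0.5]
finger_gap: 0.465
gripper_force: 41.4
```

Lower the last 2 to 3 mm until contact, then release and rise.

{"api": "drive_tool", "payload": {"plan": [[0,0,0.001,0,0,0,-1],[0,0,0.001,0,0,0,-1],[0,0,0.0007,0,0,0,-1],[0,0,0,0,0,0,-1]]}}

```text
t: 6.85
tcp_pos: [0.4792, 0.1129, 0.0576]
tool_rot: [0.685, 0.729, 0.0, 0.0]
force: [-0.5, 0.3, 4.4]
finger_gap: 0.459
gripper_force: 41.8
```

{"api": "drive_tool", "payload": {"plan": [[0,0,0,0,0,0,0.3],[0,0,0,0,0,0,1],[0,0,0,0,0,0,1],[0,0,0,0,0,0,1],[0,0,-0.02,0,0,0,1],[0,0,-0.04,0,0,0,1],[0,0,-0.04,0,0,0,1],[0,0,-0.02,0,0,0,1],[-0.01,0.02,0,0,0,0,1],[-0.025,0.035,0,0,0,0,1]]}}

```text
t: 7.85
tcp_pos: [0.5342, 0.0828, 0.1781]
tool_rot: [0.683, 0.73, -0.0, -0.001]
force: [1.0, 0.5, -0.5]
finger_gap: 1.0
gripper_force: 0.0
```

{"api": "drive_tool", "payload": {"plan": [[-0.025,0.035,0,0,0,0,1],[-0.025,0.035,0,0,0,0,1],[-0.02,0.03,0,0,0,-2.7,1],[-0.011,0.0175,0,0,0,0,1],[0,0,0,0,0,0,1],[0,0,0,0,0,0,1]]}}

```text
t: 8.45
tcp_pos: [0.6579, 0.009, 0.1763]
tool_rot: [0.667, 0.745, -0.001, -0.001]
force: [0.1, -0.0, -0.3]
finger_gap: 1.003
gripper_force: 0.0
```

Run:
```python
from m import *
s,d=shot("top"); P=cloud(d,s); print(s["tcp_pos"],s["tool_rot"])
print("spacer",rect(P,.062,.085,(.44,.53,.07,.16)))
s,d=shot("wrist"); P=cloud(d,s)
print("holder",rect(P,.088,.104,(.62,.70,-.025,.04)))
```

```text
[0.65794136 0.00896357 0.17632735] [ 6.67385890e-01  7.44711043e-01 -5.58496450e-04 -1.10607846e-03]
spacer (array([478. , 115.7]), array([34.2, 40. ]), 89.2, 0.0719, 354)
holder (array([659.5,   7.5]), array([25.7, 26.4]), 6.5, 0.0967, 2224)
```

{"api": "drive_tool", "payload": {"newtons": 60, "plan": [[-0.001,0.001,0.02,0,0,0,1],[0,0,0.035,0,0,0,1],[0,0,0.028,0,0,0,1],[0,0,0.015,0,0,0,1],[0,0,0.005,0,0,0,1],[0,0,0,0,0,0,1],[0,0,0,0,0,0,-1],[0,0,0,0,0,0,-1],[0,0,0,0,0,0,-1],[0,0,0,0,0,0,-1]]}}

```text
t: 9.55
tcp_pos: [0.6603, 0.0078, 0.0749]
tool_rot: [0.667, 0.745, 0.0, 0.0]
force: [-8.9, -1.1, 4.0]
finger_gap: 0.33
gripper_force: 2.8
```

{"api": "drive_tool", "payload": {"plan": [[0,0,0,0,0,0,-1],[0,0,0,0,0,0,-1],[0,0,0,0,0,0,-1],[0,0,-0.015,0,0,0,-1],[0,0,-0.03,0,0,0,-1],[0,0,-0.035,0,0,0,-1],[0,0,-0.02,0,0,2.7,-1],[0,-0.02,0,0,0,0,-1],[0.005,-0.035,0,0,0,0,-1],[0.01,-0.035,0,0,0,0,-1]]}}

```text
t: 10.55
tcp_pos: [0.568, 0.0169, 0.174]
tool_rot: [0.685, 0.729, -0.0, -0.0]
force: [-0.4, 0.2, -4.0]
finger_gap: 0.294
gripper_force: 59.9
```

{"api": "drive_tool", "payload": {"plan": [[0.01,-0.035,0,0,0,0,-1],[0.011,-0.03,0,0,0,0,-1],[0.011,-0.021,0,0,0,0,-1],[0,0,0.02,0,0,0,-1],[0,0,0,0,0,0,-1],[0,0,0,0,0,0,-1]]}}

```text
t: 11.15
tcp_pos: [0.4818, 0.0437, 0.1542]
tool_rot: [0.685, 0.729, -0.0, -0.0]
force: [0.6, -0.2, -4.2]
finger_gap: 0.299
gripper_force: 60.0
```

Descend from .1542 to about .067.

{"api": "drive_tool", "payload": {"plan": [[0,0,0.02,0,0,0,-1],[0,0,0.025,0,0,0,-1],[0,0,0.015,0,0,0,-1],[0,0,0.01,0,0,0,-1],[0,0,0.007,0,0,0,-1],[0,0,0.005,0,0,0,-1],[0,0,0.003,0,0,0,-1],[0,0,0.001,0,0,0,-1],[0,0,0.001,0,0,0,-1],[0,0,0,0,0,0,-1]]}}

```text
t: 12.15
tcp_pos: [0.4817, 0.0438, 0.0674]
tool_rot: [0.685, 0.729, 0.0, 0.0]
force: [-0.1, 0.0, -4.7]
finger_gap: 0.299
gripper_force: 60.0
```

{"api": "drive_tool", "payload": {"plan": [[0,0,0.001,0,0,0,-1],[0,0,0.0005,0,0,0,-1],[0,0,0,0,0,0,-1]]}}

```text
t: 12.45
tcp_pos: [0.4817, 0.0438, 0.0669]
tool_rot: [0.685, 0.729, 0.0, 0.001]
force: [-1.6, 0.3, 6.2]
finger_gap: 0.296
gripper_force: 61.8
```

{"api": "drive_tool", "payload": {"plan": [[0,0,0,0,0,0,0.3],[0,0,0,0,0,0,1],[0,0,0,0,0,0,1],[0,0,0,0,0,0,1],[0,0,-0.02,0,0,0,1],[0,0,-0.04,0,0,0,1],[0,0,-0.035,0,0,0,1],[0,0,-0.015,0,0,0,1],[0.002,0.02,0,0,0,0,1],[0.005,0.035,0,0,0,0,1]]}}

```text
t: 13.45
tcp_pos: [0.5343, 0.0543, 0.1764]
tool_rot: [0.685, 0.729, -0.001, -0.001]
force: [0.0, 0.5, 0.1]
finger_gap: 1.004
gripper_force: 0.0
```

{"api": "drive_tool", "payload": {"plan": [[0.005,0.035,0,0,0,0,1],[0.005,0.035,0,0,0,0,1],[0.004,0.03,0,0,0,3.4,1],[0.002,0.019,0,0,0,0,1],[0,0,0,0,0,0,1],[0,0,0,0,0,0,1]]}}

```text
t: 14.05
tcp_pos: [0.6529, 0.0766, 0.1748]
tool_rot: [0.706, 0.708, -0.001, -0.001]
force: [-0.2, 0.1, -0.1]
finger_gap: 1.002
gripper_force: 0.0
```

Run:
```python
from m import *
s,d=shot("top"); P=cloud(d,s); print(s["tcp_pos"],s["tool_rot"])
print("holder",rect(P,.08,.1,(.44,.515,.01,.075)))
s,d=shot("wrist"); P=cloud(d,s)
print("clamp",rect(P,.085,.104,(.61,.70,.045,.11)),"foot",rect(P,.033,.043,(.61,.70,.045,.112)))
```

```text
[0.65286436 0.07657167 0.17481681] [ 0.7058134   0.70839682 -0.00082251 -0.00083702]
holder None
clamp (array([655.8,  77.5]), array([16. , 44.3]), 0.3, 0.0942, 2291) foot (array([655.8,  77.8]), array([44. , 44.1]), 0.1, 0.0385, 2265)
```

{"api": "drive_tool", "payload": {"newtons": 60, "plan": [[0.001,0.0015,0.02,0,0,0,1],[0,0,0.035,0,0,0,1],[0,0,0.028,0,0,0,1],[0,0,0.015,0,0,0,1],[0,0,0.006,0,0,0,1],[0,0,0,0,0,0,1],[0,0,0,0,0,0,-1],[0,0,0,0,0,0,-1],[0,0,0,0,0,0,-1],[0,0,0,0,0,0,-1]]}}

```text
t: 15.15
tcp_pos: [0.6558, 0.0776, 0.0725]
tool_rot: [0.706, 0.708, 0.0, 0.001]
force: [-0.8, 0.5, 0.3]
finger_gap: 0.328
gripper_force: 0.0
```

{"api": "drive_tool", "payload": {"plan": [[0,0,0,0,0,0,-1],[0,0,0,0,0,0,-1],[0,0,0,0,0,0,-1],[0,0,0,0,0,0,-1]]}}

```text
t: 15.55
tcp_pos: [0.6556, 0.0776, 0.0722]
tool_rot: [0.706, 0.708, 0.0, 0.0]
force: [-1.4, 1.4, 4.6]
finger_gap: 0.177
gripper_force: 59.6
```

{"api": "drive_tool", "payload": {"plan": [[0,0,-0.015,0,0,0,-1],[0,0,-0.03,0,0,0,-1],[0,0,-0.035,0,0,0,-1],[0,0,-0.025,0,0,-3.4,-1],[-0.01,-0.02,0,0,0,0,-1],[-0.018,-0.034,0,0,0,0,-1],[-0.019,-0.035,0,0,0,0,-1],[-0.019,-0.035,0,0,0,0,-1],[-0.019,-0.034,0,0,0,0,-1],[-0.01,-0.018,0,0,0,0,-1]]}}

```text
t: 16.55
tcp_pos: [0.4815, -0.0287, 0.1763]
tool_rot: [0.685, 0.729, -0.001, -0.002]
force: [-0.1, 0.5, -3.0]
finger_gap: 0.179
gripper_force: 59.3
```

{"api": "drive_tool", "payload": {"plan": [[0,0,0.01,0,0,0,-1],[0,0,0.01,0,0,0,-1],[0,0,0,0,0,0,-1]]}}

```text
t: 16.85
tcp_pos: [0.4857, -0.0279, 0.1553]
tool_rot: [0.684, 0.729, -0.0, -0.001]
force: [0.1, 0.7, -3.9]
finger_gap: 0.178
gripper_force: 59.1
```

Descend .0905 to about .0648.

{"api": "drive_tool", "payload": {"plan": [[0,0,0.02,0,0,0,-1],[0,0,0.025,0,0,0,-1],[0,0,0.015,0,0,0,-1],[0,0,0.012,0,0,0,-1],[0,0,0.008,0,0,0,-1],[0,0,0.005,0,0,0,-1],[0,0,0.003,0,0,0,-1],[0,0,0.001,0,0,0,-1],[0,0,0.001,0,0,0,-1],[0,0,0,0,0,0,-1]]}}

```text
t: 17.85
tcp_pos: [0.4858, -0.0284, 0.0669]
tool_rot: [0.685, 0.729, 0.0, 0.0]
force: [0.2, -0.0, -3.0]
finger_gap: 0.179
gripper_force: 59.1
```

{"api": "drive_tool", "payload": {"plan": [[0,0,0.001,0,0,0,-1],[0,0,0,0,0,0,-1]]}}

```text
t: 18.05
tcp_pos: [0.4857, -0.0283, 0.0658]
tool_rot: [0.685, 0.729, 0.0, 0.0]
force: [0.4, -0.2, -4.0]
finger_gap: 0.178
gripper_force: 59.1
```

{"api": "drive_tool", "payload": {"plan": [[0,0,0.001,0,0,0,-1],[0,0,0.0008,0,0,0,-1],[0,0,0,0,0,0,-1]]}}

```text
t: 18.35
tcp_pos: [0.4857, -0.0284, 0.0642]
tool_rot: [0.685, 0.729, 0.0, 0.0]
force: [-0.7, -0.2, 1.5]
finger_gap: 0.176
gripper_force: 59.8
```

{"api": "drive_tool", "payload": {"plan": [[0,0,0,0,0,0,0.1],[0,0,0,0,0,0,1],[0,0,0,0,0,0,1],[0,0,0,0,0,0,1],[0,0,0,0,0,0,1],[0,0,-0.02,0,0,0,1],[0,0,-0.04,0,0,0,1],[0,0,-0.035,0,0,0,1],[0,0,-0.015,0,0,0,1],[0.016,0.0175,0,0,0,0,1]]}}

```text
t: 19.35
tcp_pos: [0.5021, -0.0123, 0.1764]
tool_rot: [0.685, 0.728, 0.001, 0.002]
force: [0.2, 0.2, 0.1]
finger_gap: 1.0
gripper_force: 0.0
```

{"api": "drive_tool", "payload": {"plan": [[0.03,0.033,0,0,0,0,1],[0.03,0.033,0,0,0,0,1],[0.03,0.033,0,0,0,0,1],[0.03,0.033,0,0,0,0,1],[0.0256,0.0278,0,0,0,0,1],[0,0,0,0,0,-5.4,1],[0,0,0,0,0,0,1],[0,0,0,0,0,0,1]]}}

```text
t: 20.15
tcp_pos: [0.6516, 0.1439, 0.1732]
tool_rot: [0.65, 0.76, -0.001, -0.001]
force: [-0.5, -0.2, 0.2]
finger_gap: 0.997
gripper_force: 0.0
```

Run:
```python
from m import *
s,d=shot("wrist"); P=cloud(d,s); print(s["tcp_pos"],s["tool_rot"])
print("die",rect(P,.076,.094,(.61,.70,.11,.18)))
```

```text
[0.65156384 0.14392523 0.17323597] [ 6.50156837e-01  7.59799473e-01 -6.88117615e-04 -6.12112236e-04]
die (array([653.6, 144. ]), array([44.2, 44.7]), 9.0, 0.0839, 3794)
```

Die is at (653, 144). The target TCP height is .028 + .031 = .059, so descend .114.

{"api": "drive_tool", "payload": {"newtons": 60, "plan": [[0,0.001,0.02,0,0,0,1],[0,0,0.035,0,0,0,1],[0,0,0.033,0,0,0,1],[0,0,0.018,0,0,0,1],[0,0,0.007,0,0,0,1],[0,0,0,0,0,0,1],[0,0,0,0,0,0,-1],[0,0,0,0,0,0,-1],[0,0,0,0,0,0,-1],[0,0,0,0,0,0,-1]]}}

```text
t: 21.2
tcp_pos: [0.654, 0.1443, 0.0624]
tool_rot: [0.649, 0.76, 0.001, 0.001]
force: [-1.7, 0.0, 4.6]
finger_gap: 0.506
gripper_force: 63.4
```

{"api": "drive_tool", "payload": {"plan": [[0,0,0,0,0,0,-1],[0,0,0,0,0,0,-1]]}}

```text
t: 21.4
tcp_pos: [0.6541, 0.1443, 0.0625]
tool_rot: [0.649, 0.76, 0.001, 0.001]
force: [-0.7, -1.0, 7.0]
finger_gap: 0.508
gripper_force: 63.4
```

{"api": "drive_tool", "payload": {"plan": [[0,0,-0.015,0,0,0,-1],[0,0,-0.03,0,0,0,-1],[0,0,-0.035,0,0,0,-1],[0,0,-0.035,0,0,5.4,-1],[-0.014,-0.01,0,0,0,0,-1],[-0.028,-0.021,0,0,0,0,-1],[-0.03,-0.023,0,0,0,0,-1],[-0.03,-0.023,0,0,0,0,-1],[-0.03,-0.023,0,0,0,0,-1],[-0.03,-0.023,0,0,0,0,-1]]}}

```text
t: 22.4
tcp_pos: [0.5393, -0.0259, 0.1758]
tool_rot: [0.684, 0.729, -0.0, -0.0]
force: [-0.0, 0.0, -4.6]
finger_gap: 0.505
gripper_force: 62.7
```

{"api": "drive_tool", "payload": {"plan": [[-0.03,-0.023,0,0,0,0,-1],[-0.028,-0.021,0,0,0,0,-1],[-0.0136,-0.0104,0,0,0,0,-1],[0,0,0.02,0,0,0,-1],[0,0,0.01,0,0,0,-1],[0,0,0,0,0,0,-1],[0,0,0,0,0,0,-1]]}}

```text
t: 23.1
tcp_pos: [0.4911, -0.0995, 0.1457]
tool_rot: [0.684, 0.729, -0.0, -0.0]
force: [0.5, -0.2, -3.1]
finger_gap: 0.512
gripper_force: 62.4
```

{"api": "drive_tool", "payload": {"plan": [[0,0,0.02,0,0,0,-1],[0,0,0.025,0,0,0,-1],[0,0,0.015,0,0,0,-1],[0,0,0.012,0,0,0,-1],[0,0,0.008,0,0,0,-1],[0,0,0.005,0,0,0,-1],[0,0,0.003,0,0,0,-1],[0,0,0.001,0,0,0,-1],[0,0,0.001,0,0,0,-1],[0,0,0,0,0,0,-1]]}}

```text
t: 24.1
tcp_pos: [0.4912, -0.1001, 0.0561]
tool_rot: [0.685, 0.729, 0.0, 0.0]
force: [0.3, -0.3, -5.4]
finger_gap: 0.503
gripper_force: 62.4
```

{"api": "drive_tool", "payload": {"plan": [[0,0,0.0005,0,0,0,-1],[0,0,0,0,0,0,-1]]}}

```text
t: 24.3
tcp_pos: [0.4911, -0.1001, 0.0555]
tool_rot: [0.685, 0.729, 0.0, 0.0]
force: [-0.3, -1.1, -4.0]
finger_gap: 0.505
gripper_force: 62.4
```

{"api": "drive_tool", "payload": {"plan": [[0,0,0.001,0,0,0,-1],[0,0,0.0005,0,0,0,-1],[0,0,0,0,0,0,-1]]}}

```text
t: 24.6
tcp_pos: [0.4912, -0.1001, 0.0544]
tool_rot: [0.685, 0.729, 0.0, 0.0]
force: [-1.2, -0.1, 2.5]
finger_gap: 0.508
gripper_force: 63.5
```

Contact. Now release, rise, and move off to the right for a look.

{"api": "drive_tool", "payload": {"plan": [[0,0,0,0,0,0,0.3],[0,0,0,0,0,0,1],[0,0,0,0,0,0,1],[0,0,0,0,0,0,1],[0,0,-0.02,0,0,0,1],[0,0,-0.04,0,0,0,1],[0,0,-0.04,0,0,0,1],[0,0,-0.04,0,0,0,1],[0,0,-0.04,0,0,0,1],[-0.02,0,-0.02,0,0,0,1]]}}

```text
t: 25.6
tcp_pos: [0.4929, -0.1188, 0.2573]
tool_rot: [0.684, 0.73, 0.001, 0.002]
force: [0.9, -0.2, -0.1]
finger_gap: 0.998
gripper_force: 0.0
```

{"api": "drive_tool", "payload": {"plan": [[-0.04,0,0,0,0,0,1],[-0.04,0,0,0,0,0,1],[-0.04,0,0,0,0,0,1],[-0.04,0,0,0,0,0,1],[-0.04,0,0,0,0,0,1],[-0.04,0,0,0,0,0,1],[-0.02,0,0,0,0,0,1],[0,0,0,0,0,0,1],[0,0,0,0,0,0,1]]}}

```text
t: 26.5
tcp_pos: [0.5081, -0.3787, 0.2532]
tool_rot: [0.685, 0.729, 0.0, -0.001]
force: [-0.2, 0.6, 0.9]
finger_gap: 0.997
gripper_force: 0.0
```

Run:
```python
from m import *
B=[("spacer",477.3,115.5,52),("holder",481.8,43.6,68),("clamp",486.2,-28.2,66),("die",490.7,-100.1,56)]
ims=[]
for n in("top","scene"):
    s,d=shot(n); P=cloud(d,s); im=d["image"][:,:,::-1]; ims.append(cv2.resize(im,None,fx=.6,fy=.6))
    for nm,x,y,h in B:
        x/=1e3;y/=1e3;t=.02+h/1e3
        print(n,nm,(x,y),rect(P,t-.009,t+.01,(x-.04,x+.04,y-.035,y+.035)))
cv2.imwrite("pics/end.png",np.hstack(ims)); print(s["tcp_pos"])
```

```text
top spacer (0.4773, 0.1155) (array([477.9, 112.9]), array([39.7, 39.7]), 89.9, 0.072, 447)
top holder (0.4818, 0.0436) (array([481.1,  42.6]), array([25.9, 26.1]), 4.6, 0.0895, 198)
top clamp (0.48619999999999997, -0.0282) (array([484.7, -29. ]), array([16.3, 44. ]), 3.5, 0.0859, 212)
top die (0.49069999999999997, -0.1001) (array([ 490.4, -101.1]), array([44.3, 44.5]), 3.2, 0.075, 383)
scene spacer (0.4773, 0.1155) (array([479.1, 116. ]), array([41.7, 40.3]), 2.4, 0.0724, 374)
scene holder (0.4818, 0.0436) (array([481.9,  45.7]), array([28., 26.]), 2.1, 0.0886, 189)
scene clamp (0.48619999999999997, -0.0282) (array([484.8, -26.2]), array([19.6, 44.4]), 5.6, 0.0861, 210)
scene die (0.49069999999999997, -0.1001) (array([489.9, -97.8]), array([49.2, 45.5]), 5.4, 0.0746, 362)
[ 0.50815263 -0.37797705  0.25329136]
```

View pics/end.png

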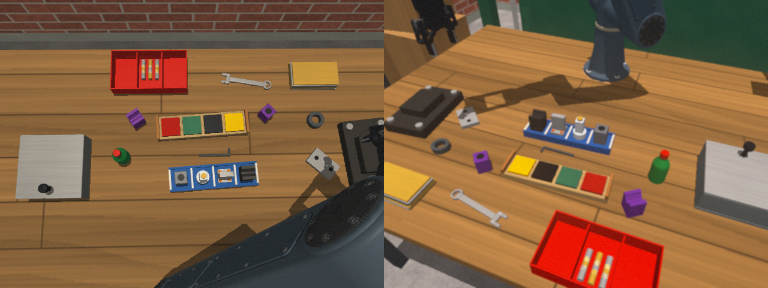

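The final view shows the rail at about (213,177), filled left to right with spacer, holder, clamp and die. All four are upright and within 3 mm of their bay centres. The bottle at (121,156) has not moved, and the gripper is clear.

```bash
python3 -c "
from station import manip
print(manip.sign_off())"
```

```text
the job is handed in; nothing more can be done
None
```

The job is handed in: the four pieces stand upright in the rail in reverse order (spacer, holder, clamp, die from left to right), each measured within about 3 mm of its bay's centre, with the oil bottle left where it stood; no verdict was returned.

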